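# Lock the swinging plant lamp over the terracotta pot with a quarter-turn thumbscrew

## Task

Swing the white plant lamp's arm so that the lamp is over the terracotta pot of green leaves and the slot in the arm lies over the slot of the green plate below it. Then take the orange thumbscrew from the wooden caddy, put it through both slots until its flange rests on the arm, turn it a quarter turn so that its wing stands crosswise to the arm and its foot catches underneath, and let go. Do not knock over or shift the three plant pots.

Things in the scene. Friction and masses are not known exactly. Their poses are not given: they have to be found in the camera images.
- pivot (a point): Upright steel column (24 mm diameter, top 160 mm above the table, round foot 120 mm across) on which the lamp arm turns. The point is on its axis 120 mm above the table. Its x axis is the stand's: the arm points along -x of it at joint 0. The stand is fixed.
- boom (a joint): Angle of the white lamp arm about the upright column (rad, growing anticlockwise seen from above, limits -0.85 to 0.85). It stays where it is left (friction 0.15 N m, about 1 N at the bar). The arm's slot lies over slot_a at -0.55, slot_b at 0, slot_c at +0.55.
- slot_a (a point): First of three slots through the green plate, 8 mm thick and fixed to the column; the point is the slot's centre on the plate's top, 120 mm above the table, 90 mm from the column's axis. Each slot is 25 mm long along the ray from the column and 11 mm wide. Free space below.
- slot_b (a point): The middle slot of the green plate, as slot_a.
- slot_c (a point): The third slot of the green plate, as slot_a.
- lug_slot (a point): Slot through the white arm's square lug (50 x 46 mm, 8 mm thick, top 129.5 mm above the table, 1.5 mm above the green plate): 25 mm long along the arm, 11 mm wide. The point is the slot's centre on the lug's top, 90 mm from the column's axis. Its x axis runs along the arm towards the column.
- boom_bar (a point): Middle of the white bar between lug and lamp head, 150 mm from the column's axis, where the arm can be pinched from above or pushed. The bar is 18 mm wide, 10 mm high (121.5 to 131.5 mm above the table) and free from 115 to 190 mm from the axis. Its x axis runs along the arm towards the column.
- lamp_head (a point): Centre of the round white lamp head, 100 mm across, 22 mm high, on the end of the arm, 240 mm from the column's axis.
- seedlings_mid (a point): Terracotta pot with green leaves, 78 mm across, 60 mm high (leaves to 92 mm); the point is on its axis 30 mm above the table. It stands at one of three places 240 mm from the column, out beyond one of the three slots (within about 12 mm); a loose thing.
- cactus_mid (a point): White pot with a round cactus, 78 mm across, 97 mm high in all; loose, stands beyond another slot. The point is on its axis 30 mm up.
- pebbles_mid (a point): Blue pot filled with pebbles, 78 mm across, 72 mm high; loose, stands beyond another slot. The point is on its axis 30 mm up.
- caddy_hole (a point): Middle of the square 24 mm hole in the top (50 mm above the table) of the fixed dark wooden caddy block, 80 x 80 mm, in which the thumbscrew is parked; an open tray 30 mm high adjoins it on its own -y side.
- screw_grip (a point): Centre of the orange wing of the loose upright thumbscrew (50 g, 70 mm long in all). Wing 40 mm long (x axis), 10 mm thick (y axis: pinch here), 34 mm high, standing on a round flange 34 mm across, 4 mm thick, whose underside is 21 mm below this point. Foot and wing in line with the slots: it passes; turned a quarter, the foot catches under the green plate.
- screw_seat (a point): Centre of the underside of the thumbscrew's flange; it rests on the caddy's top, and on the lug's top when home. Below it: a steel shank 8 mm across and 24 mm long, then a cross foot 8 mm high, 20 mm long (x axis, in line with the wing) and 7 mm thick, stepped to 16 x 4 mm at its end, 32 mm below this point.
Mind the look-alikes: they are no part of the job. There is more than one size of the part that bears screw_grip; the job needs the smallest. Leave any pink look-alike of the part that bears seedlings_mid alone.

How it is judged:
By the outcome, as a careful person would: the job done as asked, in the order asked, and still so for the second after the job is handed in, with the robot touching nothing.
It also fails if it takes over 64 s, if anything falls off the work surface, if the arm or the gripper's body presses on something with over 40 N, if the wrist force passes 120 N, or if a joint passes its speed limit or range.

## Robot

A 6-joint arm with a two-finger parallel gripper is mounted at the origin on the work surface. World frame = base frame: x ahead of the robot, y to its left, z up, the work surface at z = 0. Lengths are in m, angles in rad, forces in N, time in s.
With the tool pointing down it reaches from about 0.25 to 0.8 m from the base axis. Payload 3.9 kg.
Tool frame: the origin (TCP) lies at the very end of the fingers, on their centre line; the grasp point (between the pads) lies 19 mm behind it; z points along the fingers, y is the line along which they close (so a half turn about z gives the same grasp; the last joint's range is limited). The gripper opens to 85 mm and grips with 20 to 120 N. Pads are 22 mm wide; open, the fingers measure 114 mm over their backs; the gripper's body (76 mm by 85 mm) begins 54 mm behind the grasp point. The pads swing forward as they close: fully open they stand 13 mm farther back than shut.
Start: joints at [-1.258, 0.26, -0.138, 1.173, 0, 1.571], TCP at [0.162, -0.5, 0.231] pointing down, gripper open.
Joint ranges: [-2.78, 2.78], [-0.83, 1.72], [-1.28, 1.37], [-1.9, 2.12], [-1.57, 1.48], [-3.14, 3.14]. Speed limits (rad/s): [2.57, 2.57, 3.14, 3.14, 3.14, 3.14].

## Interface

Orientations are given as a 3x3 rotation matrix whose columns are the frame's x, y, z axes.
In Python, from workcell import sensors, imaging, manip gives the robot as it stands. The module is installed in compiled form; this text tells all that it offers.
- The arm moves only by the shell command python3 -m jog 'ROWS' [OPENING] [FORCE]. ROWS is a JSON object of lists of equal length, an entry for each row: "linear": the shift along the world's x, y, z in cm, a list of three; "twist": the turn about the world's z in degrees. In form: {"linear": [[x, y, z], ...], "twist": [twist, ...]}. A call has 1 to 10 rows; each row is the pose to reach, as a shift and turn from the pose commanded when the call began; what a row does not reach only later rows make up. A row lasts 1/8 s, in which the tool goes at most 62.5 mm and 10.7 degrees, less where a joint would pass 70% of its speed; a pose out of reach is approached as far as the arm can. A call with a gripper value outside its range is refused whole. OPENING is the finger opening in cm, from 0 to 8.54, set as the call begins (- or left out, the last holds). The fingers move at their own pace and stop on an object; FORCE is the grip in N (left out, the last holds). Time passes only in rows, so rows that repeat a pose let the fingers close. It gives the time, the measured TCP pose, the force, the opening and the grip force at its end, in the units of the state.
- sensors.get_state(): the state, without advancing time (a new reading comes with each control period).
- imaging.get_image(name): name is "scene" or "side" or "wrist"; returns (picture, depth): 400x640x3 uint8, blue, green, red; 400x640 float32, m along the optical axis (not along the pixel's ray), 0 where there is no reading.
- imaging.get_calibration(name): a dict with "intrinsics" (3x3 intrinsics, pixels), "xyz" and "rotation" of the camera in the world. Camera axes: x right, y down, z forward; pixel columns grow to the right and rows downward; lengths in m; the calibration is good to about 2 mm. A picture is of the moment at which its call begins: read the wrist's pose just before it. get_calibration takes no time and is no camera call; for the wrist camera it gives the pose at the moment of the call.
- manip.job_done(): hands the job in; it is judged then, once.
Trained networks look in the newest picture that a camera, given by its name, has taken for a name from the list of things; names that differ only in an ending like _2 or _b are one class to them, and where a whole thing is asked for, a point or a joint stands for the part that bears it (a point fixed in the world has none). Each returns a list of dicts, best first, with "score" (0 to 1); they miss things now and then, are a little off and sometimes report something else, mostly with a low value. They report only what shows in the picture. A call takes as long as a camera call. They do not tell look-alikes from the thing itself.
- imaging.silhouettes(camera, name): "mask" (400x640 bool, what is visible of it).
- imaging.mark_of(camera, name): "point" ([x, y, z] in m, in world coordinates, good to about 4 mm: a listed point, or the origin of a listed thing).
The state is a dict: "time_s": time; "q": joint angles; "dq": joint speeds; "joint_torque": joint torques, N m; "eef_pos": TCP position; "tcp_rot": TCP orientation; "contact_force": force on the tool from outside, world axes, zero at the start; "moment": the same for the moment, N m; "finger_gap": finger opening in m; "finger_force": force on a finger pad.
Only numpy, scipy, OpenCV 4.12 (cv2) and the standard library are available. Lean on these libraries where they do the work, as an engineer would, in place of code of your own. Each camera call takes 0.05 s, during which the arm holds its last target. There are 200 camera calls.

## Working session

There is one attempt and no reset: what is moved stays moved. The work goes in short steps, Python scripts to look and compute and a shell command to move; the robot and the scene stay as the last step left them, time stands still between calls to the robot, and variables do not carry over. Pictures are saved under pics/ and viewed, at most 10 in all, crops included, and the job is handed in when it is done.

```bash
mkdir -p pics; cat > h.py <<'E'
from workcell import sensors, imaging, manip
import numpy as np, cv2
def snap(c,f=None):
    p,d=imaging.get_image(c)
    if f: cv2.imwrite('pics/'+f,p)
    return p,d
def w2p(c,P):
    k=imaging.get_calibration(c);R=np.array(k['rotation']);v=R.T@(np.array(P)-k['xyz']);q=np.array(k['intrinsics'])@v
    return (q[:2]/q[2]).round(0)
def p2w(c,u,v,z):  # pixel ray meets height z
    k=imaging.get_calibration(c);r=np.array(k['rotation'])@np.linalg.inv(k['intrinsics'])@[u,v,1]
    o=np.array(k['xyz']);return o+r*(z-o[2])/r[2]
E
python3 - <<'E'
from h import *
a,_=snap('scene','a.png');
names="pivot slot_a lug_slot boom_bar lamp_head seedlings_mid cactus_mid pebbles_mid caddy_hole screw_grip screw_seat".split()
for c in('scene','side'):
    if c=='side': b,_=snap(c,'b.png')
    for n in names:
        for r in imaging.mark_of(c,n)[:5]: print(c,n,round(r['score'],2),np.round(r['point'],3),w2p(c,r['point']))
print(sensors.get_state()['time_s'])
E
```

```text
scene pivot 0.66 [0.704 0.155 0.12 ] [374. 231.]
scene slot_a 0.93 [0.619 0.181 0.12 ] [381. 213.]
scene slot_a 0.75 [0.645 0.221 0.117] [395. 220.]
scene slot_a 0.66 [0.614 0.131 0.12 ] [364. 211.]
scene lug_slot 0.75 [0.617 0.161 0.128] [374. 210.]
scene boom_bar 0.86 [0.556 0.166 0.126] [375. 198.]
scene lamp_head 0.74 [0.644 0.222 0.12 ] [396. 218.]
scene lamp_head 0.65 [0.464 0.172 0.136] [375. 179.]
scene seedlings_mid 0.93 [0.417 0.394 0.032] [437. 198.]
scene seedlings_mid 0.72 [0.537 0.32  0.033] [420. 220.]
scene cactus_mid 0.92 [0.467 0.086 0.035] [347. 204.]
scene pebbles_mid 0.73 [0.47  0.219 0.031] [387. 206.]
scene caddy_hole 0.75 [ 0.537 -0.307  0.051] [225. 210.]
scene screw_grip 0.83 [ 0.569 -0.202  0.076] [255. 211.]
scene screw_grip 0.64 [ 0.44  -0.255  0.076] [246. 187.]
scene screw_grip 0.41 [ 0.538 -0.311  0.072] [223. 205.]
scene screw_seat 0.7 [ 0.439 -0.253  0.047] [248. 194.]
scene screw_seat 0.63 [ 0.538 -0.313  0.049] [224. 211.]
scene screw_seat 0.52 [ 0.573 -0.203  0.045] [256. 219.]
side pivot 0.68 [0.703 0.154 0.122] [356. 152.]
side slot_a 0.95 [0.61
[... 506 characters left out ...]
_mid 0.16 [0.614 0.176 0.115] [321. 158.]
side pebbles_mid 0.8 [0.466 0.218 0.03 ] [266. 189.]
side caddy_hole 0.72 [0.559 0.163 0.13 ] [303. 159.]
side caddy_hole 0.59 [ 0.542 -0.308  0.054] [381. 315.]
side screw_grip 0.94 [ 0.441 -0.253  0.074] [319. 303.]
side screw_grip 0.93 [ 0.573 -0.202  0.078] [371. 264.]
side screw_grip 0.83 [ 0.541 -0.313  0.071] [381. 311.]
side screw_grip 0.31 [0.616 0.128 0.121] [329. 164.]
side screw_seat 0.9 [ 0.574 -0.198  0.05 ] [370. 273.]
side screw_seat 0.67 [0.705 0.156 0.122] [356. 152.]
side screw_seat 0.65 [0.462 0.169 0.136] [265. 164.]
side screw_seat 0.63 [ 0.542 -0.313  0.048] [381. 319.]
side screw_seat 0.6 [ 0.439 -0.258  0.046] [319. 315.]
1.2
```

View pics/a.png

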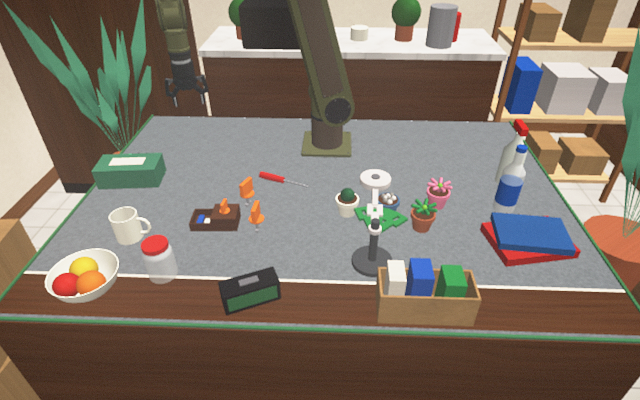

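View pics/b.png

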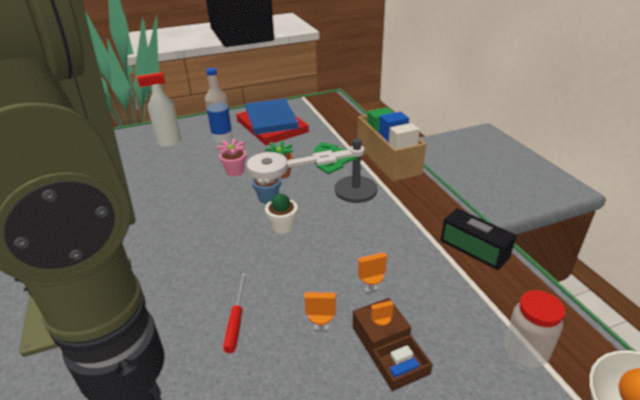

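Thumbscrew candidates in the scene image: (223,205) in the caddy, (247,187) loose, and (255,212) loose. The one in the caddy looks smallest and matches the description. For the pots, (422,215) is terracotta with green leaves and (437,192) is the pink look-alike. The arm needs to go to slot_a. I'll check these in one close crop.

```bash
python3 - <<'E'
import cv2,numpy as np
from h import *
a=cv2.imread('pics/a.png');b=cv2.imread('pics/b.png')
f=lambda i,x,y,w,h:cv2.resize(i[y:y+h,x:x+w],(400,300),interpolation=cv2.INTER_CUBIC)
cv2.imwrite('pics/c.png',np.vstack([np.hstack([f(a,185,170,100,75),f(a,340,165,120,90)]),np.hstack([f(b,290,240,160,120),f(b,210,130,180,135)])]))
s=sensors.get_state();print(np.round(s['tcp_rot'],3),s['contact_force'],s['finger_gap'])
k=imaging.get_calibration('wrist');R=s['tcp_rot'];print(np.array(R).T@(np.array(k['xyz'])-s['eef_pos']),np.round(np.array(R).T@k['rotation'],2),k['intrinsics'])
E
```

```text
[[ 0.951  0.308 -0.   ]
 [ 0.308 -0.951 -0.   ]
 [-0.     0.    -1.   ]] [-0.24980761 -0.23681797  0.31095343] 0.08526341133745373
[ 0.07166951 -0.00059672 -0.14172606] [[-0.   -0.96 -0.28]
 [ 1.   -0.    0.  ]
 [-0.   -0.28  0.96]] [[312.09524504   0.         320.17461626]
 [  0.         312.09524504 197.88408842]
 [  0.           0.           1.        ]]
```

View pics/c.png

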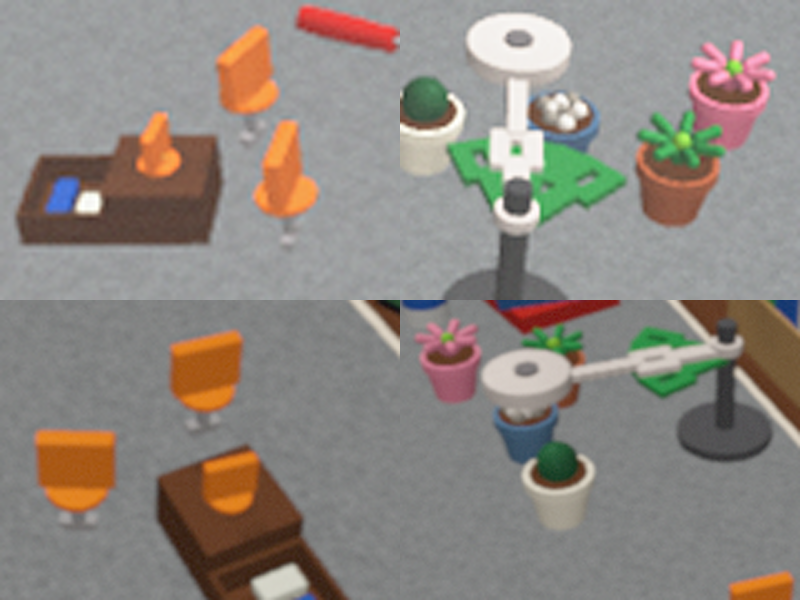

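Confirmed: the caddy screw (scene 223,205) is the smallest, and the terracotta pot with green leaves is out beyond slot_a. Next, I'll go over the bar.

```bash
python3 -m jog '{"linear":[[3,5.3,0],[6,10.6,0.5],[9,16,1],[12,21,1],[15,26,1],[18,31,1],[21,36.5,1],[24,41.5,1],[27,47,1],[30,52,1]],"twist":[0,0,0,-4,-8,-12,-16,-20,-22,-22]}' && python3 -m jog '{"linear":[[3,5,0],[6,10,0],[9,14,0],[9.5,14.4,0],[9.5,14.4,0],[9.5,14.4,0]],"twist":[0,0,0,0,0,0]}'
python3 - <<'E'
from h import *
snap('wrist','d.png')
for n in "pivot slot_a lug_slot boom_bar lamp_head seedlings_mid".split():
    for r in imaging.mark_of('wrist',n)[:4]: print(n,round(r['score'],2),np.round(r['point'],4),w2p('wrist',r['point']))
E
```

```text
time_s: 2.45
eef_pos: [0.4612, -0.005, 0.2416]
tcp_rot: [[1.0, -0.027, 0.001], [-0.027, -0.999, 0.025], [0.0, -0.026, -1.0]]
contact_force: [-0.2, -0.3, 0.4]
finger_gap: 0.0853
finger_force: 0.0
time_s: 3.2
eef_pos: [0.5592, 0.0578, 0.2413]
tcp_rot: [[0.998, 0.061, -0.008], [0.061, -0.995, 0.075], [-0.003, -0.075, -0.997]]
contact_force: [0.9, -0.0, 0.2]
finger_gap: 0.0854
finger_force: 0.0
slot_a 0.78 [0.6162 0.1827 0.1206] [188. 116.]
slot_a 0.63 [0.6418 0.2216 0.1186] [142.  81.]
slot_a 0.6 [0.6175 0.1262 0.1232] [253. 119.]
lug_slot 0.63 [0.6163 0.1632 0.1303] [205. 118.]
lug_slot 0.48 [0.5539 0.1637 0.1259] [210. 191.]
boom_bar 0.75 [0.5517 0.1654 0.1236] [209. 193.]
seedlings_mid 0.78 [0.4153 0.3966 0.0307] [ 74. 259.]
seedlings_mid 0.72 [0.5382 0.3234 0.0275] [116. 173.]
```

View pics/d.png

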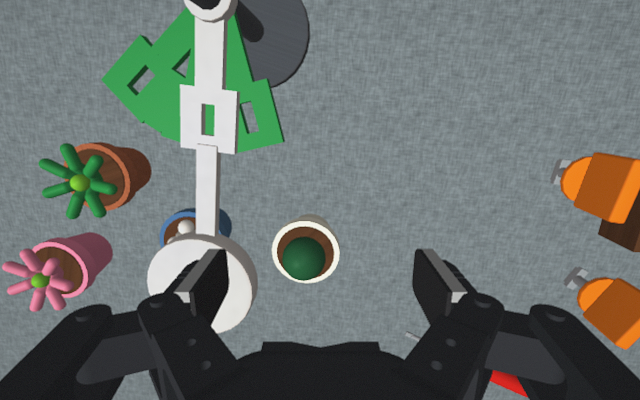

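The wrist picture shows the lug slot at (207,118), the bar at (208,190), slot_a at (141,79), slot_b at (182,66), and the lamp at (203,282). The arm had not finished moving, so I'll let it settle.

```bash
python3 -m jog '{"linear":[[0,0,0],[0,0,0],[0,0,0]],"twist":[0,0,0]}'
cat > fit.py <<'E'
from h import *
def patch(c,mask,z):
    m=cv2.moments(mask.astype(np.uint8),True); return m['m10']/m['m00'],m['m01']/m['m00']
E
python3 - <<'E'
from h import *
snap('wrist','e.png')
for n in "pivot slot_a lug_slot boom_bar lamp_head".split():
    for r in imaging.mark_of('wrist',n)[:4]: print(n,round(r['score'],2),np.round(r['point'],4),w2p('wrist',r['point']))
E
```

```text
time_s: 3.92
eef_pos: [0.5595, 0.0577, 0.2414]
tcp_rot: [[0.998, 0.061, -0.007], [0.061, -0.995, 0.075], [-0.003, -0.075, -0.997]]
contact_force: [-0.1, 0.4, -0.3]
finger_gap: 0.0857
finger_force: 0.0
slot_a 0.69 [0.6453 0.2191 0.1185] [144.  78.]
slot_a 0.63 [0.6154 0.1267 0.1235] [253. 122.]
slot_a 0.56 [0.6197 0.1832 0.1183] [189. 112.]
lug_slot 0.88 [0.6139 0.1613 0.1302] [208. 122.]
boom_bar 0.56 [0.5557 0.1666 0.1251] [208. 189.]
```

```bash
python3 - <<'E'
from h import *
s=sensors.get_state();print(np.round(s['q'],3),np.round(s['dq'],3),np.round(s['joint_torque'],1))
E
python3 -m jog '{"linear":[[0,2,0],[0,4,0],[0,4,0]],"twist":[0,0,0]}'
python3 - <<'E'
from h import *
s=sensors.get_state();print(np.round(s['q'],3))
E
```

```text
[ 0.06   0.323 -0.025  1.226  0.075  3.141] [-0.001  0.001 -0.002 -0.001  0.     0.001] [ -0.  -44.4  25.7   0.    0.3   0. ]
time_s: 4.6
eef_pos: [0.5612, 0.0804, 0.2413]
tcp_rot: [[0.996, 0.091, -0.011], [0.092, -0.992, 0.09], [-0.003, -0.091, -0.996]]
contact_force: [0.1, 0.3, 0.2]
finger_gap: 0.0856
finger_force: 0.0
[ 0.091  0.33  -0.015  1.229  0.091  3.141]
```

Joint 6 is at its range limit, so I'll use the half-turn-equivalent grasp instead and twist the other way.

```bash
python3 -m jog '{"linear":[[0,0,0],[0,0,0],[0,0,0],[0,0,0],[0,0,0],[0,0,0],[0,0,0],[0,0,0],[0,0,0],[0,0,0]],"twist":[10,20,30,40,50,60,70,80,90,100]}' && python3 -m jog '{"linear":[[0,0,0],[0,0,0],[0,0,0],[0,0,0],[0,0,0],[0,0,0],[0,0,0],[0,0,0],[0,0,0]],"twist":[10,20,30,40,50,60,70,70,70]}'
python3 - <<'E'
from h import *
s=sensors.get_state();print(np.round(s['q'],3),np.degrees(np.arctan2(s['tcp_rot'][1][0],s['tcp_rot'][0][0])))
E
```

```text
time_s: 5.85
eef_pos: [0.5612, 0.0795, 0.2413]
tcp_rot: [[-0.267, 0.96, -0.087], [0.964, 0.266, -0.027], [-0.003, -0.091, -0.996]]
contact_force: [-0.2, -0.6, 0.7]
finger_gap: 0.0853
finger_force: 0.0
time_s: 6.98
eef_pos: [0.5612, 0.0795, 0.2414]
tcp_rot: [[-0.996, 0.086, -0.005], [0.086, 0.992, -0.091], [-0.003, -0.091, -0.996]]
contact_force: [-0.2, -0.3, -0.3]
finger_gap: 0.0856
finger_force: 0.0
[ 0.191  0.345  0.007  1.255 -0.088  0.278] 175.0397977023485
```

Commanded tilt has crept in: about 5° about tool x, left over from the joint limit. It doesn't matter for the bar, and I'll undo it at the opposite joint-6 limit before the screw. Next: descend on the bar and pinch it.

```bash
python3 -m jog '{"linear":[[0,4,0],[-0.5,8.4,0],[-0.5,8.4,0],[-0.5,8.4,-4],[-0.5,8.4,-8],[-0.5,8.4,-12.5],[-0.5,8.4,-12.7],[-0.5,8.4,-12.7]],"twist":[0,1,1,1,1,1,1,1]}' 5 20 && python3 -m jog '{"linear":[[0,0,0],[0,0,0],[0,0,0],[0,0,0],[0,0,0]],"twist":[0,0,0,0,0]}' 0 20
python3 - <<'E'
from h import *
s=sensors.get_state();p=np.array(s['eef_pos'])-np.array(s['tcp_rot'])[:,2]*.0125
A=np.array([.7035,.155]);v=p[:2]-A;print(p,np.hypot(*v),np.degrees(np.arctan2(v[1],v[0])),s['q'])
E
```

```text
time_s: 7.98
eef_pos: [0.5569, 0.1631, 0.1155]
tcp_rot: [[-0.998, 0.068, -0.002], [0.068, 0.994, -0.091], [-0.004, -0.091, -0.996]]
contact_force: [-0.1, 0.2, 0.7]
finger_gap: 0.0499
finger_force: 0.0
time_s: 8.6
eef_pos: [0.5575, 0.164, 0.1163]
tcp_rot: [[-0.998, 0.067, 0.001], [0.067, 0.994, -0.09], [-0.007, -0.09, -0.996]]
contact_force: [0.8, -0.8, 7.0]
finger_gap: 0.018
finger_force: 20.1
[0.55753842 0.16508323 0.12879941] 0.14630944329019172 176.04820596439026 [ 0.33295979  0.44388971 -0.17395054  0.98176314 -0.08522849  0.40111513]
```

```bash
python3 -m jog '{"linear":[[0.2,1.3,0],[0.45,2.65,0],[0.85,3.9,0],[1.4,5.15,0],[2,6.3,0],[2.75,7.45,0],[3.6,8.5,0],[4.3,9.25,0],[4.8,9.7,0],[4.8,9.7,0]],"twist":[-5.25,-10.5,-15.75,-21,-26.25,-31.5,-36.75,-41,-43.5,-43.5]}' && python3 -m jog '{"linear":[[0,0,0],[0,0,0],[0,0,0],[0,0,0]],"twist":[0,0,0,0]}' 
python3 - <<'E'
from h import *
s=sensors.get_state();p=np.array(s['eef_pos'])-np.array(s['tcp_rot'])[:,2]*.0125
A=np.array([.7025,.153]);v=p[:2]-A;print(p,np.hypot(*v),np.degrees(np.arctan2(v[1],v[0])),np.round(s['q'],2))
snap('wrist','f.png');snap('scene','g.png')
f=cv2.imread('pics/f.png');g=cv2.imread('pics/g.png')
cv2.imwrite('pics/fg.png',np.vstack([cv2.resize(f,(480,300)),cv2.resize(g[165:255,340:460],(480,300),interpolation=cv2.INTER_CUBIC)]))
E
```

```text
time_s: 9.85
eef_pos: [0.6039, 0.2633, 0.1164]
tcp_rot: [[-0.678, 0.732, -0.064], [0.735, 0.676, -0.059], [0.001, -0.087, -0.996]]
contact_force: [-3.0, 4.0, 7.3]
finger_gap: 0.018
finger_force: 19.6
time_s: 10.35
eef_pos: [0.6036, 0.263, 0.1164]
tcp_rot: [[-0.678, 0.732, -0.064], [0.735, 0.676, -0.059], [0.0, -0.087, -0.996]]
contact_force: [-3.4, 5.4, 7.5]
finger_gap: 0.0181
finger_force: 19.6
[0.60444981 0.26374599 0.12880933] 0.14791386951891472 131.52042747757824 [ 0.42  0.61  0.13  1.17 -0.03  1.25]
```

View pics/fg.png

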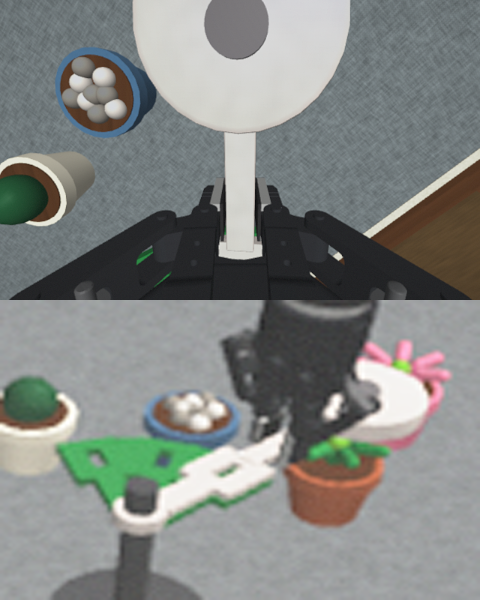

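The arm now lies toward slot_a and the lamp is out over the terracotta pot. I'll release it and look down through the slots.

```bash
python3 -m jog '{"linear":[[0,0,0],[0,0,0],[0,0,0],[0,0,3],[0,0,8],[0,0,12],[2,-2.2,12],[3.8,-4.3,12],[3.8,-4.3,12],[3.8,-4.3,12]],"twist":[0,0,0,0,0,0,0,0,0,0]}' 5 && python3 - <<'E'
from h import *
p,d=snap('wrist','i.png')
for n in "pivot slot_a lug_slot boom_bar".split():
    for r in imaging.mark_of('wrist',n)[:4]: print(n,round(r['score'],2),np.round(r['point'],4),w2p('wrist',r['point']))
cv2.imwrite('pics/i2.png',cv2.resize(p[100:400,120:520],(800,600),interpolation=cv2.INTER_CUBIC))
E
```

```text
time_s: 11.7
eef_pos: [0.6418, 0.217, 0.2332]
tcp_rot: [[-0.677, 0.733, -0.067], [0.736, 0.674, -0.064], [-0.002, -0.093, -0.996]]
contact_force: [-0.7, -0.2, 1.0]
finger_gap: 0.0502
finger_force: 0.0
pivot 0.82 [0.7045 0.1544 0.1182] [334. 286.]
slot_a 0.94 [0.6174 0.1302 0.1224] [245. 243.]
slot_a 0.86 [0.6417 0.2204 0.1198] [333. 192.]
slot_a 0.8 [0.6174 0.1868 0.1195] [286. 200.]
lug_slot 0.81 [0.643  0.2243 0.127 ] [337. 192.]
boom_bar 0.85 [0.6012 0.2658 0.1282] [334. 118.]
boom_bar 0.7 [0.7063 0.1563 0.1197] [336. 286.]
```

View pics/i2.png

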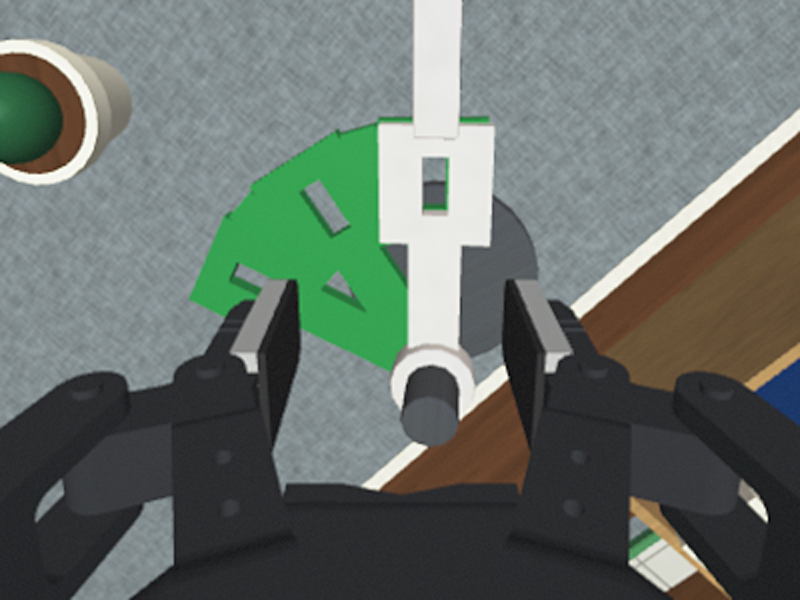

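```bash
python3 - <<'E'
from h import *
p=cv2.imread('pics/i.png')
k=imaging.get_calibration('wrist');s=sensors.get_state()
R=np.array(s['tcp_rot']);ax=R[:2,0]/np.hypot(*R[:2,0]);lat=np.array([-ax[1],ax[0]]) # outward, lateral
A=np.array([.7045,.1544]);A2=np.array([.7024,.1524])
cam=np.array(k['xyz']);print('cam',cam,'lat',lat,(cam[:2]-[.6425,.2215])@lat)
for v in (184,190,196,202,206):
    print(v,[tuple(int(c) for c in p[v,u]) for u in range(328,348)])
def lc(u,v,z): w=p2w('wrist',u,v,z)[:2];return np.round(((w-A)@ax*1e3,(w-A)@lat*1e3),1)
print('lug edges z.1295',lc(331,190,.1295),lc(344,190,.1295),'green',lc(342.5,190,.12),lc(342.5,190,.112))
# column top centre and ring
print('col',p2w('wrist',335,306,.16), p2w('wrist',331,190,.1295),p2w('wrist',344,190,.1295))
E
```

```text
cam [0.60450447 0.27969553 0.37523134] lat [-0.73461358 -0.67848573] -0.011572805597142563
184 [(230, 234, 234), (233, 236, 236), (223, 227, 227), (146, 147, 144), (137, 133, 123), (147, 144, 133), (147, 145, 135), (142, 140, 130), (140, 138, 128), (143, 139, 130), (144, 141, 131), (144, 141, 131), (153, 149, 140), (160, 155, 145), (141, 154, 125), (92, 165, 67), (172, 208, 168), (238, 237, 241), (232, 235, 235), (232, 235, 235)]
190 [(231, 234, 234), (233, 237, 237), (224, 227, 227), (147, 148, 146), (125, 122, 113), (124, 121, 113), (115, 112, 104), (103, 100, 93), (91, 90, 85), (93, 90, 86), (100, 98, 92), (112, 109, 102), (112, 110, 104), (111, 106, 102), (106, 123, 93), (94, 161, 71), (178, 213, 174), (237, 237, 241), (232, 235, 236), (231, 234, 234)]
196 [(231, 234, 234), (232, 236, 236), (223, 226, 227), (128, 129, 130), (87, 84, 78), (93, 89, 84), (95, 92, 86), (96, 92, 87), (94, 89, 85), (95, 91, 85), (95, 92, 86), (95, 91, 86), (94, 90, 85), (95, 87, 86), (88, 109, 76), (92, 160, 68), (178, 214, 175), (238, 238, 242), (233, 235, 236), (233, 235, 236)]
202 [(231, 234, 234), (234, 237, 237), (223, 226, 227), (119, 140, 118), (60, 106, 45), (65, 110, 50), (67, 110, 51), (64, 109, 49), (65, 110, 50), (65, 109, 48), (64, 110, 49), (64, 109, 48), (66, 109, 49), (63, 106, 48), (68, 122, 47), (114, 172, 98), (199, 223, 198), (234, 235, 238), (232, 235, 235), (231, 234, 234)]
206 [(230, 233, 233), (233, 236, 236), (221, 224, 225), (150, 156, 165), (165, 171, 180), (166, 171, 181), (166, 170, 180), (166, 170, 180), (168, 171, 182), (167, 170, 181), (168, 172, 182), (168, 171, 181), (168, 171, 181), (167, 171, 182), (165, 169, 180), (177, 182, 190), (219, 222, 224), (233, 236, 236), (232, 235, 235), (231, 234, 234)]
lug edges z.1295 [94.9  2.1] [95.1 -8.4] green [92.6 -7. ] [90.5 -6.9]
col [0.70221534 0.16217975 0.16      ] [0.63856244 0.22263891 0.1295    ] [0.64615507 0.22998484 0.1295    ]
```

The plate's green edge shows about 1.4 mm inside the lug slot's right side, so the arm is over-rotated by about 0.9°. I'll pinch it again and correct by 2.3 mm at the bar.

```bash
python3 -m jog '{"linear":[[-2,2.2,0],[-3.8,4.3,0],[-3.8,4.3,-5],[-3.8,4.3,-10],[-3.8,4.3,-12],[-3.8,4.3,-12]],"twist":[0,0,0,0,0,0]}' && python3 -m jog '{"linear":[[0,0,0],[0,0,0],[0,0,0],[0,0,0],[-0.1,-0.1,0],[-0.2,-0.2,0],[-0.2,-0.2,0],[-0.2,-0.2,0]],"twist":[0,0,0,0,0.5,1,1,1]}' 0 && python3 -m jog '{"linear":[[0,0,0],[0,0,0],[0,0,0],[0,0,3],[0,0,8],[0,0,12],[2,-2.2,12],[3.8,-4.3,12],[3.8,-4.3,12],[3.8,-4.3,12]],"twist":[0,0,0,0,0,0,0,0,0,0]}' 5 && python3 - <<'E'
from h import *
p,d=snap('wrist','j.png')
for n in "pivot slot_a lug_slot boom_bar".split():
    for r in imaging.mark_of('wrist',n)[:4]: print(n,round(r['score'],2),np.round(r['point'],4),w2p('wrist',r['point']))
for v in (180,186,190,194,202,206):
    print(v,[tuple(int(c) for c in p[v,u]) for u in range(328,350)])
E
```

```text
time_s: 12.7
eef_pos: [0.6023, 0.2602, 0.1125]
tcp_rot: [[-0.678, 0.731, -0.069], [0.735, 0.675, -0.066], [-0.002, -0.095, -0.995]]
contact_force: [0.7, -0.5, 0.2]
finger_gap: 0.0498
finger_force: 0.0
time_s: 13.7
eef_pos: [0.6034, 0.2593, 0.1163]
tcp_rot: [[-0.691, 0.721, -0.06], [0.723, 0.688, -0.063], [-0.004, -0.087, -0.996]]
contact_force: [0.6, 1.3, 6.4]
finger_gap: 0.018
finger_force: 20.6
time_s: 14.95
eef_pos: [0.6397, 0.215, 0.2332]
tcp_rot: [[-0.69, 0.721, -0.066], [0.724, 0.687, -0.065], [-0.002, -0.093, -0.996]]
contact_force: [-0.1, 0.5, 0.4]
finger_gap: 0.05
finger_force: 0.0
pivot 0.8 [0.704  0.1539 0.1187] [334. 286.]
slot_a 0.66 [0.6427 0.221  0.1165] [338. 191.]
slot_a 0.65 [0.6168 0.1294 0.1225] [246. 242.]
lug_slot 0.95 [0.6416 0.2216 0.1304] [336. 194.]
boom_bar 0.63 [0.5999 0.2627 0.1276] [335. 119.]
180 [(231, 235, 235), (232, 235, 235), (232, 235, 235), (231, 233, 235), (187, 200, 194), (90, 129, 74), (140, 140, 124), (153, 149, 140), (142, 139, 129), (138, 133, 124), (139, 135, 125), (141, 139, 128), (138, 135, 125), (132, 129, 119), (133, 130, 121), (136, 1
[... 1237 characters left out ...]
234), (232, 235, 235), (227, 229, 232), (162, 173, 168), (56, 119, 31), (64, 107, 47), (67, 110, 50), (66, 110, 49), (67, 108, 50), (70, 107, 56), (71, 108, 56), (73, 110, 58), (70, 107, 56), (71, 109, 56), (69, 107, 56), (62, 101, 47), (158, 171, 159), (238, 240, 242), (232, 236, 236), (231, 234, 234), (232, 235, 234)]
206 [(230, 233, 233), (230, 233, 233), (232, 235, 235), (225, 229, 229), (181, 186, 192), (164, 169, 179), (167, 170, 181), (167, 171, 181), (168, 172, 182), (168, 172, 181), (168, 171, 182), (169, 172, 182), (169, 172, 182), (168, 172, 182), (168, 171, 183), (168, 171, 183), (164, 168, 178), (195, 200, 206), (235, 237, 237), (232, 234, 234), (231, 235, 234), (231, 235, 235)]
```

The slots are now aligned within about 0.7 mm. Next I'll head to the caddy, twisting toward the other joint-6 limit so the tilt can be undone.

```bash
python3 -m jog '{"linear":[[0,0,2],[-1,-5,3],[-2,-11,3],[-3,-17,3],[-4,-23,3],[-5,-29,3],[-6,-35,3],[-7,-41,3],[-8,-47,3],[-9.5,-52.5,3]],"twist":[10,20,30,40,50,60,70,80,90,100]}' && python3 -m jog '{"linear":[[0,0,0],[0,0,0],[0,0,0],[0,0,0],[0,0,0],[0,0,0],[0,0,0],[0,0,0],[0,0,0],[0,0,0]],"twist":[10,20,30,40,50,60,70,80,90,95]}' 8.5 && python3 -m jog '{"linear":[[0,0,0],[0,0,0]],"twist":[5,10]}'
python3 - <<'E'
from h import *
print(np.round(sensors.get_state()['q'],3))
p,d=snap('wrist','k.png')
for n in "caddy_hole screw_grip screw_seat".split():
    for r in imaging.mark_of('wrist',n)[:4]: print(n,round(r['score'],2),np.round(r['point'],4),w2p('wrist',r['point']))
E
```

```text
time_s: 16.45
eef_pos: [0.5474, -0.3019, 0.2647]
tcp_rot: [[-0.602, -0.795, 0.075], [-0.798, 0.6, -0.052], [-0.003, -0.092, -0.996]]
contact_force: [0.6, -0.2, -0.2]
finger_gap: 0.0499
finger_force: 0.0
time_s: 17.7
eef_pos: [0.5478, -0.3002, 0.2645]
tcp_rot: [[0.846, -0.531, 0.046], [-0.533, -0.843, 0.078], [-0.003, -0.091, -0.996]]
contact_force: [0.1, -0.1, -0.8]
finger_gap: 0.0853
finger_force: 0.0
time_s: 17.95
eef_pos: [0.5665, -0.2632, 0.2644]
tcp_rot: [[0.894, -0.447, 0.021], [-0.447, -0.893, 0.051], [-0.004, -0.054, -0.999]]
contact_force: [0.2, 0.7, -0.6]
finger_gap: 0.0851
finger_force: 0.0
[-0.463  0.43   0.202  1.346  0.054 -3.141]
caddy_hole 0.57 [ 0.5425 -0.3138  0.0447] [382. 170.]
screw_grip 0.91 [ 0.5402 -0.3125  0.0671] [383. 176.]
screw_grip 0.86 [ 0.5758 -0.2014  0.0752] [278. 192.]
screw_grip 0.73 [ 0.4404 -0.2566  0.0775] [374. 274.]
screw_seat 0.92 [ 0.4406 -0.259   0.0451] [372. 260.]
screw_seat 0.9 [ 0.5433 -0.3131  0.0518] [380. 170.]
screw_seat 0.65 [ 0.5741 -0.2028  0.046 ] [284. 186.]
```

The tilt is being undone (0.091 → 0.054). I'll push a bit further.

```bash
python3 -m jog '{"linear":[[0,0,0],[0,0,0]],"twist":[0,8]}'; python3 -m jog '{"linear":[[0,0,0],[0,0,0]],"twist":[0,0]}'
```

```text
time_s: 18.4
eef_pos: [0.5793, -0.2324, 0.2643]
tcp_rot: [[0.924, -0.384, 0.004], [-0.384, -0.923, 0.022], [-0.005, -0.022, -1.0]]
contact_force: [0.2, 0.8, -0.0]
finger_gap: 0.0854
finger_force: 0.0
time_s: 18.65
eef_pos: [0.58, -0.2302, 0.2644]
tcp_rot: [[0.925, -0.381, 0.004], [-0.381, -0.924, 0.023], [-0.005, -0.023, -1.0]]
contact_force: [-0.5, -0.3, -0.3]
finger_gap: 0.0848
finger_force: 0.0
```

```bash
python3 -m jog '{"linear":[[0,0,0],[0,0,0],[0,0,0]],"twist":[6,6,6]}'
python3 - <<'E'
from h import *
s=sensors.get_state();print(np.round(s['q'],3))
p,d=snap('wrist','l.png')
for n in "caddy_hole screw_grip screw_seat".split():
    for r in imaging.mark_of('wrist',n)[:4]: print(n,round(r['score'],2),np.round(r['point'],4),w2p('wrist',r['point']))
E
```

```text
time_s: 19.02
eef_pos: [0.5889, -0.2046, 0.2643]
tcp_rot: [[0.944, -0.329, -0.006], [-0.329, -0.944, 0.001], [-0.006, 0.001, -1.0]]
contact_force: [-0.3, 0.3, -0.7]
finger_gap: 0.085
finger_force: 0.0
[-3.340e-01  4.300e-01  2.020e-01  1.349e+00 -1.000e-03 -3.141e+00]
caddy_hole 0.58 [ 0.542  -0.3108  0.05  ] [420. 179.]
screw_grip 0.76 [ 0.4419 -0.2561  0.0743] [403. 275.]
screw_grip 0.71 [ 0.5741 -0.1992  0.0797] [321. 191.]
screw_grip 0.65 [ 0.5405 -0.3145  0.0708] [430. 183.]
screw_seat 0.9 [ 0.545  -0.3141  0.0481] [422. 175.]
screw_seat 0.71 [ 0.5723 -0.2026  0.0458] [324. 184.]
screw_seat 0.7 [ 0.4399 -0.2573  0.0465] [398. 265.]
```

View pics/l.png

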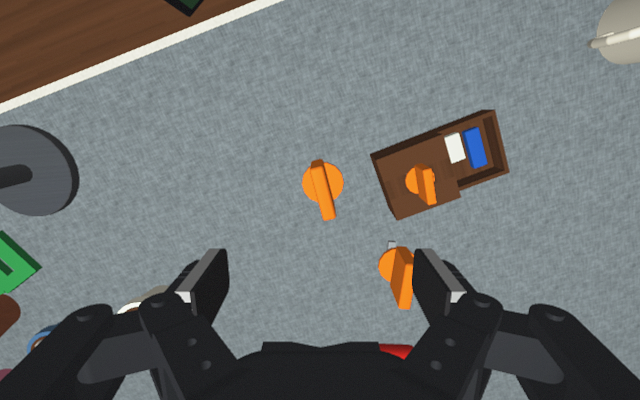

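The wrist picture shows the caddy screw at (425,183) with its small flange, and the two larger screws at (322,190) and (398,275). I'll get the wing's yaw from depth points in its mask.

```bash
cat > wing.py <<'E'
from h import *
def wing(c='wrist',near=(.541,-.3135),zr=(.078,.094)):
    p,d=snap(c); k=imaging.get_calibration(c)
    v,u=np.mgrid[:400,:640]; r=np.stack([u,v,np.ones_like(u)],-1)@np.linalg.inv(k['intrinsics']).T*d[...,None]
    w=r@np.array(k['rotation']).T+k['xyz']
    h=cv2.cvtColor(p,cv2.COLOR_BGR2HSV); o=(h[...,0]<20)&(h[...,1]>150)&(h[...,2]>90)
    m=o&(d>0)&(np.hypot(w[...,0]-near[0],w[...,1]-near[1])<.04)
    q=w[m]; print(len(q),'z pct',np.percentile(q[:,2],[5,50,95,99]).round(4))
    q=q[(q[:,2]>zr[0])&(q[:,2]<zr[1])]; b=cv2.minAreaRect((q[:,:2]*1e3).astype(np.float32))
    e=np.linalg.eigh(np.cov(q[:,:2].T))[1][:,1]
    print(len(q),'mean',q[:,:2].mean(0).round(4),'box',np.round(b[0],1),np.round(b[1],1),'pca yaw',np.degrees(np.arctan2(e[1],e[0])).round(1),'boxang',round(b[2],1))
    return p
E
python3 -c "
from wing import *
wing();wing('scene');wing('side')"
```

```text
972 z pct [0.0491 0.0715 0.0876 0.0884]
417 mean [ 0.5442 -0.3086] box [ 543.  -309.5] [10.5 39.4] pca yaw 174.1 boxang 84.4
112 z pct [0.0506 0.0673 0.0877 0.0891]
35 mean [ 0.5465 -0.3071] box [ 545.  -308.1] [11.5 38.9] pca yaw 173.4 boxang 84.6
1105 z pct [0.0474 0.05   0.0864 0.0879]
154 mean [ 0.5399 -0.3129] box [ 540.5 -311.3] [12.4 40.4] pca yaw 173.7 boxang 85.7
```

```bash
python3 -m jog '{"linear":[[-1,-3,0],[-2.5,-6,0],[-4,-9,0],[-4.6,-10.6,0],[-4.6,-10.6,0],[-4.6,-10.6,0],[-4.6,-10.6,0],[-4.6,-10.6,0],[-4.6,-10.6,0],[-4.6,-10.6,0]],"twist":[-10,-20,-30,-40,-50,-60,-70,-80,-90,-100]}' 4 && python3 -m jog '{"linear":[[0,0,0],[0,0,0],[0,0,0],[0,0,0],[0,0,0],[0,0,0],[0,0,0],[0,0,0],[0,0,0]],"twist":[-10,-20,-30,-40,-50,-60,-67,-67,-67]}'
python3 -c "
from wing import *
wing()
s=sensors.get_state();R=s['tcp_rot'];print(np.degrees(np.arctan2(R[1][0],R[0][0])),s['q'])
for n in ('screw_grip','screw_seat'):
  for r in imaging.mark_of('wrist',n)[:3]: print(n,r['score'],np.round(r['point'],4))"
```

```text
time_s: 20.62
eef_pos: [0.5433, -0.3097, 0.2643]
tcp_rot: [[-0.492, -0.871, 0.003], [-0.871, 0.492, 0.005], [-0.006, 0.0, -1.0]]
contact_force: [-0.4, -0.0, -0.1]
finger_gap: 0.0403
finger_force: 0.0
time_s: 21.75
eef_pos: [0.5433, -0.3096, 0.2643]
tcp_rot: [[-0.994, 0.105, 0.006], [0.105, 0.994, -0.0], [-0.006, 0.0, -1.0]]
contact_force: [0.7, 0.3, -0.4]
finger_gap: 0.0403
finger_force: 0.0
865 z pct [0.0491 0.0542 0.0879 0.1821]
370 mean [ 0.5406 -0.3089] box [ 541.4 -309.1] [ 9.5 39.4] pca yaw 174.5 boxang 84.1
173.96803693659456 [-0.51921771  0.42429652  0.19283945  1.33415363  0.00251136 -0.4139342 ]
screw_grip 0.93 [ 0.5393 -0.313   0.0694]
screw_grip 0.72 [ 0.4426 -0.254   0.0795]
screw_seat 0.81 [ 0.4389 -0.2584  0.0513]
screw_seat 0.6 [ 0.5778 -0.2023  0.0458]
screw_seat 0.56 [ 0.5438 -0.3141  0.0488]
```

```bash
python3 -m jog '{"linear":[[-0.1,-0.1,-5],[-0.1,-0.1,-10],[-0.1,-0.1,-15],[-0.1,-0.1,-18.5],[-0.1,-0.1,-20.8],[-0.1,-0.1,-20.8],[-0.1,-0.1,-20.8]],"twist":[0,0,0,0,0,0,0]}' 4 && python3 -m jog '{"linear":[[0,0,0],[0,0,0],[0,0,0],[0,0,0],[0,0,0]],"twist":[0,0,0,0,0]}' 0 50 && python3 -m jog '{"linear":[[0,0,3],[0,0,8],[0,0,14],[0,0,19],[0,0,19],[0,0,19]],"twist":[0,0,0,0,0,0]}'
python3 - <<'E'
from h import *
s=sensors.get_state();R=np.array(s['tcp_rot']);t=np.array(s['eef_pos'])
snap('side','m.png')
for c in('wrist','side','scene'):
    p,_=snap(c)
    if c=='wrist': cv2.imwrite('pics/n.png',p)
    for n in ('screw_grip','screw_seat'):
        for r in imaging.mark_of(c,n)[:3]: print(c,n,round(r['score'],2),np.round(r['point'],4),'tool mm',np.round(R.T@(np.array(r['point'])-t)*1e3,1))
m=cv2.imread('pics/m.png');n=cv2.imread('pics/n.png');u,v=w2p('side',t).astype(int);print(u,v)
u=min(max(u,60),580);v=min(max(v,60),340)
cv2.imwrite('pics/mn.png',np.hstack([cv2.resize(m[v-60:v+60,u-60:u+60],(400,400),interpolation=cv2.INTER_CUBIC),cv2.resize(n[150:350,220:420],(400,400))]))
E
```

```text
time_s: 22.78
eef_pos: [0.5431, -0.311, 0.0574]
tcp_rot: [[-0.994, 0.106, 0.007], [0.106, 0.994, -0.001], [-0.007, -0.0, -1.0]]
contact_force: [0.9, 0.1, -0.1]
finger_gap: 0.0398
finger_force: 0.0
time_s: 23.4
eef_pos: [0.5433, -0.3111, 0.0578]
tcp_rot: [[-0.994, 0.106, 0.008], [0.106, 0.994, -0.002], [-0.008, -0.001, -1.0]]
contact_force: [-0.3, 0.5, 5.3]
finger_gap: 0.0091
finger_force: 49.4
time_s: 24.15
eef_pos: [0.542, -0.3104, 0.2458]
tcp_rot: [[-0.994, 0.106, 0.005], [0.106, 0.994, -0.0], [-0.005, 0.0, -1.0]]
contact_force: [0.1, -0.6, -1.0]
finger_gap: 0.0091
finger_force: 49.1
wrist screw_grip 0.89 [ 0.4408 -0.256   0.0764] tool mm [107.2  43.2 168.8]
wrist screw_grip 0.8 [ 0.5383 -0.3143  0.2592] tool mm [  3.2  -4.3 -13.4]
wrist screw_grip 0.79 [ 0.5759 -0.2012  0.0778] tool mm [-21.3 112.1 168.1]
wrist screw_seat 0.87 [ 0.5728 -0.2029  0.0463] tool mm [-18.2 110.  199.6]
wrist screw_seat 0.83 [ 0.4402 -0.2582  0.0482] tool mm [107.8  40.9 197. ]
wrist screw_seat 0.63 [ 0.5426 -0.3121  0.235 ] tool mm [-0.8 -1.7 10.8]
side screw_grip 0.91 [ 0.5718 -0.2     0.0788] tool mm [-17.1 112.8 167.1]
side screw_grip 0.68 [ 0.4412 -0.2554  0.0739] tool mm [106.9  43.8 171.3]
side screw_grip 0.64 [ 0.5438 -0.3068  0.0529] tool mm [ -0.5   3.6 192.9]
side screw_seat 0.84 [ 0.539  -0.3123  0.2331] tool mm [ 2.8 -2.3 12.7]
side screw_seat 0.71 [ 0.4417 -0.2607  0.0473] tool mm [106.   38.6 197.9]
side screw_seat 0.69 [ 0.5408 -0.3106  0.2587] tool mm [  1.1  -0.4 -12.9]
scene screw_grip 0.8 [ 0.4395 -0.2544  0.0771] tool mm [108.7  44.7 168.1]
scene screw_grip 0.69 [ 0.5743 -0.2033  0.0759] tool mm [-19.9 109.8 170. ]
scene screw_grip 0.4 [ 0.5377 -0.3093  0.2622] tool mm [  4.3   0.6 -16.4]
scene screw_seat 0.67 [ 0.5391 -0.3139  0.239 ] tool mm [ 2.5 -3.8  6.8]
scene screw_seat 0.53 [ 0.4412 -0.2542  0.0469] tool mm [107.2  45.  198.3]
scene screw_seat 0.48 [ 0.5718 -0.204   0.0436] tool mm [-17.3 108.8 202.3]
387 236
```

View pics/mn.png

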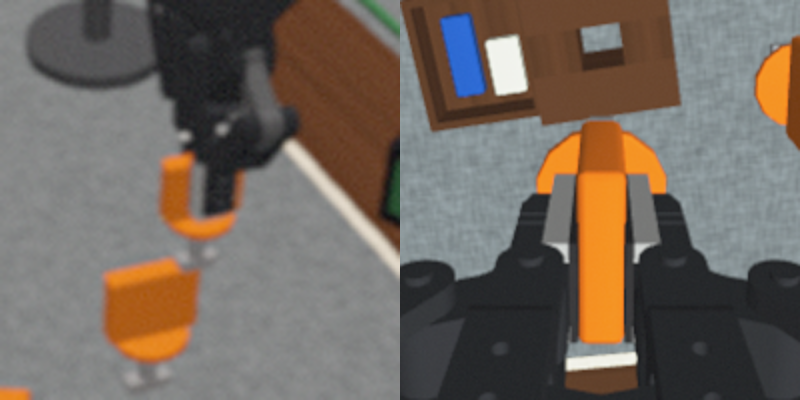

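The screw is held upright and centred, and the wing's top face spans v≈236–321 at u≈321 in the wrist image. Working out its offset in the hand:

```bash
python3 - <<'E'
from h import *
s=sensors.get_state();R=np.array(s['tcp_rot']);t=np.array(s['eef_pos'])
a,b=[R.T@(p2w('wrist',321,v,t[2]+.030)-t)*1e3 for v in(236.5,321)];print(a,b,(a+b)/2,'flange far edge',R.T@(p2w('wrist',321,150+120/2,t[2]-.004)-t)*1e3)
L=p2w('wrist',220+175/2,300,t[2]+.03),p2w('wrist',220+227/2,300,t[2]+.03)
print([R.T@(x-t)*1e3 for x in L], t)
p,d=snap('wrist');print(d[290,321],np.degrees(np.arctan2(R[1,0],R[0,0])))
E
```

```text
[ 21.4407188    1.36597984 -30.11243003] [-17.0311427    1.37165765 -29.91030316] [  2.20478805   1.36881875 -30.01136659] flange far edge [20.95150851  1.43940793  3.89064711]
[array([ -6.83302875,  -4.18713048, -29.9664578 ]), array([ -6.84002442,   6.51582711, -29.96146199])] [ 0.54220653 -0.3104754   0.2459299 ]
0.12708707 173.89727332482886
```

Offset in hand is +2.2 mm along tool x. Going above the slot.

```bash
python3 -m jog '{"linear":[[1,5,0],[2,10.5,0],[3,16.5,0],[4,22.5,0],[5.2,28.5,0],[6.4,34.5,0],[7.6,40.5,0],[8.8,46.5,0],[9.8,51.5,0],[10.1,52.9,0]],"twist":[0,-5,-10,-15,-20,-25,-30,-35,-38,-40.4]}' && python3 -m jog '{"linear":[[0,0,-2],[0,0,-4.5],[0,0,-5],[0,0,-5],[0,0,-5]],"twist":[0,0,0,0,0]}'
python3 - <<'E'
from h import *
s=sensors.get_state();R=np.array(s['tcp_rot']);t=np.array(s['eef_pos'])
print(t,np.degrees(np.arctan2(R[1,0],R[0,0])),'err mm',(np.array([.6434,.2188])-t[:2])*1e3)
A=np.array([.7042,.1547]);ax=np.array([-.6884,.7254]);lat=np.array([-.7254,-.6884])
for c in('scene','side'):
    snap(c,'q_%s.png'%c)
    for n in ('screw_grip','screw_seat','lug_slot','boom_bar','slot_a','pivot'):
        for r in imaging.mark_of(c,n)[:4]:
            q=np.array(r['point'])
            if np.hypot(*(q[:2]-A))<.18: print(c,n,round(r['score'],2),np.round(q,4),'rad/lat mm',np.round([(q[:2]-A)@ax*1e3,(q[:2]-A)@lat*1e3],1))
E
```

```text
time_s: 25.95
eef_pos: [0.6435, 0.2222, 0.2457]
tcp_rot: [[-0.69, 0.724, 0.004], [0.724, 0.69, -0.003], [-0.005, 0.001, -1.0]]
contact_force: [0.3, -0.1, -0.3]
finger_gap: 0.0093
finger_force: 49.1
time_s: 26.58
eef_pos: [0.644, 0.2186, 0.1976]
tcp_rot: [[-0.688, 0.726, 0.006], [0.726, 0.688, -0.003], [-0.007, 0.002, -1.0]]
contact_force: [1.1, 0.2, -1.0]
finger_gap: 0.0092
finger_force: 49.1
[0.64403475 0.2185502  0.19763449] 133.4815287926741 err mm [-0.63475232  0.24980333]
scene screw_grip 0.5 [0.6419 0.222  0.2164] rad/lat mm [91.7 -1.1]
scene screw_seat 0.54 [0.639  0.2143 0.192 ] rad/lat mm [88.1  6.3]
scene lug_slot 0.67 [0.6449 0.2189 0.1262] rad/lat mm [87.4 -1.2]
scene lug_slot 0.57 [0.6157 0.1314 0.1187] rad/lat mm [44.  80.2]
scene boom_bar 0.75 [0.5974 0.2647 0.124 ] rad/lat mm [153.3   1.7]
scene slot_a 0.79 [0.6419 0.2203 0.116 ] rad/lat mm [90.5  0. ]
scene slot_a 0.6 [0.6163 0.1321 0.121 ] rad/lat mm [44.1 79.3]
scene slot_a 0.57 [0.6145 0.1762 0.1186] rad/lat mm [77.3 50.3]
scene pivot 0.68 [0.706  0.1535 0.1251] rad/lat mm [-2.1 -0.5]
side screw_grip 0.63 [0.6438 0.2179 0.2125] rad/lat mm [87.4  0.3]
side screw_seat 0.74 [0.6428 0.2179 0.1878] rad/lat mm [88.1  1. ]
side screw_seat 0.61 [0.6427 0.2217 0.1175] rad/lat mm [90.9 -1.5]
side lug_slot 0.73 [0.6425 0.2206 0.1252] rad/lat mm [90.3 -0.6]
side boom_bar 0.57 [0.6035 0.262  0.1311] rad/lat mm [147.2  -0.8]
side slot_a 0.88 [0.6386 0.22   0.1174] rad/lat mm [92.5  2.6]
side slot_a 0.82 [0.6182 0.1758 0.1211] rad/lat mm [74.5 47.9]
side slot_a 0.68 [0.6163 0.1288 0.1189] rad/lat mm [41.7 81.6]
side pivot 0.61 [0.7033 0.1557 0.1205] rad/lat mm [ 1.3 -0. ]
```

```bash
python3 -m jog '{"linear":[[0,0,-1],[0,0,-2],[0,0,-2.5],[0,0,-3],[0,0,-3.4],[0,0,-3.4]],"twist":[0,0,0,0,0,0]}'
```

```text
time_s: 28.02
eef_pos: [0.6431, 0.2184, 0.162]
tcp_rot: [[-0.688, 0.725, 0.004], [0.725, 0.688, -0.004], [-0.006, -0.0, -1.0]]
contact_force: [-0.8, -1.0, -0.7]
finger_gap: 0.0092
finger_force: 49.1
```

```bash
python3 -m jog '{"linear":[[0,0,-0.5],[0,0,-1],[0,0,-1.5],[0,0,-2],[0,0,-2.4],[0,0,-2.4]],"twist":[0,0,0,0,0,0]}'
```

```text
time_s: 28.78
eef_pos: [0.6432, 0.2184, 0.1379]
tcp_rot: [[-0.688, 0.725, 0.004], [0.725, 0.688, -0.004], [-0.006, -0.0, -1.0]]
contact_force: [-0.5, 0.8, -0.2]
finger_gap: 0.0093
finger_force: 49.2
```

```bash
python3 -m jog '{"linear":[[0,0,-0.1],[0,0,-0.1]],"twist":[0,0]}'; python3 - <<'E'
from h import *
p,_=snap('side');u,v=w2p('side',(.643,.219,.14)).astype(int)
q,_=snap('scene');a,b=w2p('scene',(.643,.219,.14)).astype(int)
f=lambda i,u,v:cv2.resize(i[v-40:v+40,u-40:u+40],(400,400),interpolation=cv2.INTER_CUBIC)
cv2.imwrite('pics/r.png',np.hstack([f(p,u,v),f(q,a,b)]))
E
```

```text
time_s: 29.02
eef_pos: [0.6434, 0.2185, 0.1375]
tcp_rot: [[-0.688, 0.725, 0.004], [0.725, 0.688, -0.004], [-0.006, 0.0, -1.0]]
contact_force: [-0.6, 0.1, -0.5]
finger_gap: 0.009
finger_force: 49.2
```

View pics/r.png

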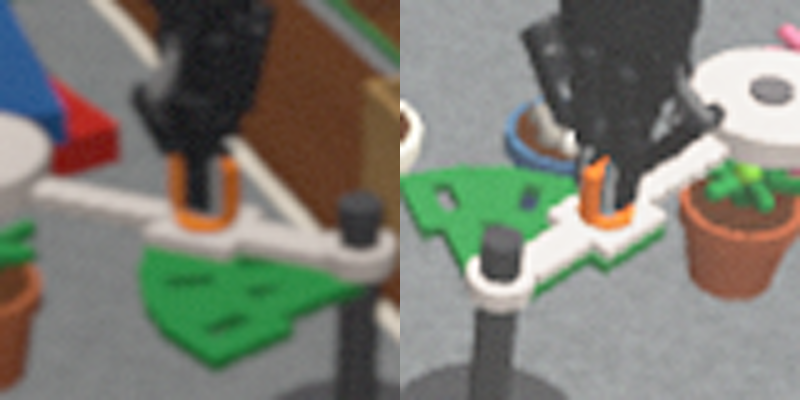

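It is through both slots with the flange at the lug. Next is the quarter turn about the screw's own axis.

```bash
python3 -m jog '{"linear":[[0.02,0.03,-0.05],[0.04,0.06,-0.05],[0.06,0.1,-0.05],[0.06,0.13,-0.05],[0.06,0.17,-0.05],[0.06,0.21,-0.05],[0.05,0.25,-0.05],[0.03,0.28,-0.05],[0.01,0.31,-0.05],[0.01,0.31,-0.05]],"twist":[10,20,30,40,50,60,70,80,90,90]}' && python3 -m jog '{"linear":[[0,0,0],[0,0,0]],"twist":[0,0]}'
```

```text
time_s: 30.38
eef_pos: [0.6438, 0.2216, 0.1374]
tcp_rot: [[-0.727, -0.687, 0.005], [-0.687, 0.727, 0.005], [-0.007, -0.0, -1.0]]
contact_force: [-0.1, 0.5, 2.1]
finger_gap: 0.0091
finger_force: 49.3
time_s: 30.62
eef_pos: [0.6438, 0.2217, 0.1373]
tcp_rot: [[-0.726, -0.687, 0.005], [-0.687, 0.726, 0.004], [-0.007, -0.0, -1.0]]
contact_force: [-0.3, -0.4, 2.6]
finger_gap: 0.0096
finger_force: 49.6
```

It is turned 90° and resting on the lug. Releasing, rising and checking.

```bash
python3 -m jog '{"linear":[[0,0,0],[0,0,0],[0,0,0],[0,0,0],[0,0,2],[0,0,6],[0,0,11],[0,0,13],[0,0,13]],"twist":[0,0,0,0,0,0,0,0,0]}' 4 && python3 - <<'E'
from wing import *
p=wing(near=(.642,.22),zr=(.155,.175))
q,_=snap('scene');a,b=w2p('scene',(.6,.24,.1)).astype(int)
cv2.imwrite('pics/t.png',np.hstack([p[50:350,120:520],cv2.resize(q[b-45:b+45,a-60:a+60],(400,300),interpolation=cv2.INTER_CUBIC)]))
for n in ('screw_seat','lug_slot','seedlings_mid','cactus_mid','pebbles_mid','lamp_head'):
    for r in imaging.mark_of('scene',n)[:2]: print(n,round(r['score'],2),np.round(r['point'],4))
E
```

```text
time_s: 31.75
eef_pos: [0.6445, 0.2219, 0.269]
tcp_rot: [[-0.725, -0.688, 0.008], [-0.688, 0.725, 0.006], [-0.01, -0.002, -1.0]]
contact_force: [-0.6, 0.3, 0.4]
finger_gap: 0.04
finger_force: 0.0
1161 z pct [0.1298 0.1567 0.1652 0.1657]
585 mean [0.6401 0.2188] box [641.4 219.9] [39.5  9.8] pca yaw -136.5 boxang 43.6
screw_seat 0.86 [ 0.4411 -0.2581  0.0472]
screw_seat 0.72 [0.6412 0.2179 0.1275]
lug_slot 0.94 [0.6437 0.221  0.1281]
lug_slot 0.52 [0.4636 0.0875 0.0289]
seedlings_mid 0.78 [0.5364 0.3213 0.0353]
seedlings_mid 0.65 [0.4153 0.3934 0.0327]
cactus_mid 0.65 [0.4643 0.0856 0.0294]
pebbles_mid 0.74 [0.469  0.2182 0.0306]
pebbles_mid 0.7 [0.6174 0.1776 0.1206]
lamp_head 0.92 [0.5375 0.3328 0.1329]
```

View pics/t.png

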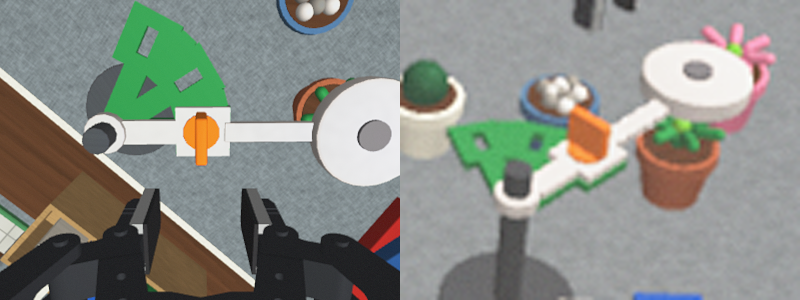

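The picture shows the screw seated at about (203,135), with its wing crosswise to the arm (yaw 223.5° against 133.5°) and its top at 165–168 mm. The lamp is over the green-leaf pot and the pots have not moved.

```bash
python3 -c "
from workcell import manip
print(manip.job_done())"
```

```text
the job is handed in; nothing more can be done
None
```

The job is done and handed in at about 32 s: the lamp is over the green-leaf terracotta pot, the smallest thumbscrew is seated through both slots, turned a quarter and released, and the three pots have not moved; I saw the wing crosswise to the arm, but the foot catching underneath was not directly visible.

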